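# Check the coating on the floor of a sample cup

### The job

Tip the three bottle caps out of the white cup into the wooden tray and stand the empty cup upright in the middle of the round black pad, letting go of it. Then take the coating probe from its stand and hold it upright inside the cup with its spring tip on the orange dot on the floor, pressed lightly so that the tip is about half pushed in. Finish while holding the probe there, and leave the bottles, jar and spatula where they are.

Things in the scene. Friction and masses are not known exactly. Their poses are not given: they have to be found in the camera images.
- cup: white enamelled wide cup, loose, 0.2 kg, a cone: outside diameter 50 mm at the foot, 96 mm at the rim, 50 mm tall, wall 3 mm, floor 5 mm. Origin at the centre of its underside, z up through the mouth. A flat blue handle sticks out along its +y (see cup_handle). It starts upright on the table, the caps in it, handle to the robot's left within about 35 degrees.
- cup_handle (a point): where to grip the cup's solid blue handle, 70 mm along the cup's +y, 36 mm above its underside; axes as the cup's. The handle is an upright plate 10 mm thick along the cup's x, from 46 to 90 mm from the cup's axis, 18 to 50 mm above the underside.
- cup_dot (a point): centre of the orange dot, 16 mm across, in the middle of the cup's inner floor, 5 mm above the underside and 45 mm below the rim; axes as the cup's. The caps hide it at the start.
- cap0: black bottle cap with an orange top, upright cylinder 18 mm diameter, 16 mm tall, 12 g, origin at the centre of its underside; starts standing on the cup's floor. Caps slide and roll out of the cup once its mouth points well below level (friction about 0.6).
- cap1: the same, with a yellow top
- cap2: the same, with a purple top
- tray: open plywood tray, fixed, 150 (x) by 130 (y) by 45 mm tall, wall and floor 5 mm. Origin at the centre of its underside. To the right or the left of the table, across from the probe stand. Fixed equipment up to 180 mm tall stands along the table's left and right edges, beyond 0.45 m to either side of the middle.
- pad: round black pad with a thin yellow ring, fixed, 110 mm diameter, 6 mm thick. Origin at the centre of its underside, on the table; its top is 6 mm up.
- stand: aluminium block, fixed, 70 by 70 by 90 mm tall, with an upright through hole of 20 mm diameter in which the probe hangs by its collar. Origin at the centre of its underside.
- probe: pen-shaped coating probe, loose, 0.1 kg, 170 mm long; origin at the point of the tip when out, z along the axis to the butt. From the origin: brass tip 8 mm dia. to 18 mm, steel barrel 16 mm dia. to 85, orange collar 26 mm dia. to 91, black grip 16 mm dia. to 170. It starts upright in the stand, collar resting on the stand's top, origin 5 mm above the table; it lifts straight out.
- probe_point (a point): the point (rounded end) of the probe's brass tip, which moves up with it as it is pushed in; axes as the probe's.
- probe_tip (a joint): how far the probe's spring tip is pushed in: 0 out, 0.014 m fully in; the spring takes 300 N/m (about 2 N at half).
- jar: amber jar with a black cap, 44 mm diameter, 45 mm tall, loose, origin under its centre; leave alone
- bottle1: pink bottle with a black cap, 32 mm diameter, 75 mm tall, loose, origin under its centre; leave alone
- bottle2: beige bottle with a black cap, 34 mm diameter, 85 mm tall, loose, origin under its centre; leave alone
- spatula: spatula lying at the left edge of the work area, loose; leave alone
Mind the look-alikes: they are no part of the job. Of the things that look like the pad, the middle-sized one is meant.

How it is judged:
By the outcome, as a careful person would: the job done as asked, in the order asked, and still so for the second after the job is handed in, while the arm keeps its last pose, push and grip.
It also fails if it takes over 72 s, if anything falls off the work surface, if the arm or the gripper's body presses on something with over 40 N, if the wrist force passes 120 N, or if a joint passes its speed limit or range.

### The arm

A 6-joint arm with a two-finger parallel gripper is mounted at the origin on the work surface. World frame = base frame: x ahead of the robot, y to its left, z up, the work surface at z = 0. Lengths are in m, angles in degrees, forces in N, time in s.
With the tool pointing down it reaches from about 0.4 to 0.825 m from the base axis. Payload 7 kg.
Tool frame: the origin (TCP) lies on the mounting face of the last link; the fingertips stand 178 mm ahead of it and the grasp point (between the pads) lies 159 mm ahead of it; z points along the fingers, y is the direction in which the jaws open and shut (so a half turn about z gives the same grasp; the last joint's range is limited). The gripper opens to 88 mm and grips with 3 to 60 N. Pads are 19 mm wide; open, the fingers measure 130 mm over their backs; the gripper's body (78 mm by 193 mm) begins 47 mm behind the grasp point.
Start: joints at [85.205, 20.546, 0.682, 0, -70.136, -16.507], TCP at [0.245, 0.629, 0.405] pointing down, gripper open.
Joint ranges: [-176.03, 176.03], [-82.01, 121.73], [-58.28, 71.71], [-173.87, 95.51], [-174.79, -0.11], [-173.66, 173.66]. Speed limits (degrees/s): [136.94, 136.94, 172.46, 180, 180, 180].

### API

Orientations are given as [roll, pitch, yaw] about the fixed x, y, z axes, in that order (R = Rz(yaw) Ry(pitch) Rx(roll)).
In Python, from plant import r gives the robot as it stands. The module is installed in compiled form; this text tells all that it offers.
- The arm moves only by the tool carry_out, never from a script. Its argument "plan" is a list of rows, each a list of 3 entries, a list of its own where there are three numbers: the shift along the tool's x, y, z in m, then the turn, a rotation vector about the tool's x, y, z in degrees, then the closure in counts, from 0 (fully open) to 255 (shut). In form: [[[x, y, z], [ax, ay, az], hand], ...]. A call has 1 to 12 rows; each row shifts and turns the commanded pose from where the row before left it, along the tool's axes as they then stand; what a row does not reach is not made up. A row lasts 1/12 s, in which the tool goes at most 41.7 mm and 7.16 degrees, less where a joint would pass 70% of its speed; a pose out of reach is approached as far as the arm can. A call is refused whole if a number of a shift passes 0.0417 or a number of a turn 7.16, either way. A call with a gripper value outside its range is refused whole. The fingers move at their own pace and stop on an object; "grip_force" is the grip in N (left out, the last holds). Time passes only in rows, so rows that do not move let the fingers close. It gives the time, the measured TCP pose, the force and the opening at its end, in the units of the state.
- r.get_state(): the state, without advancing time (a new reading comes with each control period).
- r.capture(name): name is "side" or "top"; returns the picture (480x640x3 uint8, red, green, blue); there is no depth.
- r.get_calibration(name): a dict with "K" (3x3 intrinsics, pixels), "rvec" (rotation vector, rad) and "tvec" (3), from world to camera coordinates, as OpenCV has them. Camera axes: x right, y down, z forward; pixel columns grow to the right and rows downward; lengths in m; the calibration is good to about 2 mm. A picture is of the moment at which its call begins. get_calibration takes no time and is no camera call.
- r.close_job(): hands the job in, once; it reports no verdict.
The state is a dict: "time_s": time; "joints": joint angles; "qd": joint speeds; "joint_torque": joint torques, N m; "tcp_pos": TCP position; "eef_rot": TCP orientation; "contact_force": force on the tool from outside, world axes, zero at the start; "moment": the same for the moment, N m; "gripper_width": finger opening in m.
Only numpy, scipy, OpenCV 4.12 (cv2) and the standard library are available. Lean on these libraries where they do the work, as an engineer would, in place of code of your own. Each camera call takes 0.05 s, during which the arm holds its last target. There are 200 camera calls.

## Working session

There is one attempt and no reset: what is moved stays moved. The work goes in short steps, Python scripts to look and compute and a tool call to move; the robot and the scene stay as the last step left them, time stands still between calls to the robot, and variables do not carry over. Pictures are saved under pics/ and viewed, about 8 in all and at most 12, crops included, and the job is handed in when it is done.

Besides the shell and the picture viewer there is one more tool, called after "Call:" in YAML: its name, and indented under it one key for each argument. carry_out: Moves the arm, as the interface text tells. Its arguments: {"type":"object","properties":{"plan":{"type":"array","items":{"type":"array"}},"grip_force":{"type":"number"}},"required":["plan"]}

```bash
mkdir -p pics; python3 - <<'E'
from plant import r
import cv2,numpy as np
for n in("top","side"):
    cv2.imwrite(f"pics/{n}0.png",r.capture(n)[:,:,::-1])
    c=r.get_calibration(n);R=cv2.Rodrigues(np.array(c["rvec"]))[0];print(n,np.array(c["K"]).round(1).tolist(),(-R.T@np.array(c["tvec"]).ravel()).round(3),R.round(2).tolist())
print(r.get_state())
E
```

```text
top [[559.7, 0.0, 319.4], [0.0, 559.7, 244.5], [0.0, 0.0, 1.0]] [0.452 0.052 1.277] [[-0.03, -1.0, 0.0], [-0.99, 0.03, -0.12], [0.11, -0.01, -0.99]]
side [[507.2, 0.0, 329.0], [0.0, 507.2, 239.4], [0.0, 0.0, 1.0]] [ 0.025 -0.846  0.669] [[0.85, -0.53, -0.02], [-0.28, -0.41, -0.87], [0.46, 0.74, -0.5]]
{'time_s': 0.1, 'joints': array([ 8.52058521e+01,  2.05881396e+01,  6.41193685e-01, -1.74467337e-02,
       -7.01363118e+01, -1.65083840e+01]), 'qd': array([-0.04739702, -0.00732383,  0.12989382,  0.1110823 ,  0.03013196,
        0.00906403]), 'joint_torque': array([-1.54720350e-03, -5.84165025e+01,  2.93751901e+01,  7.01556891e+00,
        1.01771532e-02, -4.32561251e-05]), 'tcp_pos': array([0.24514804, 0.62874024, 0.40382446]), 'eef_rot': array([ 1.79915513e+02, -7.93435351e-03, -2.13084661e+01]), 'contact_force': array([ 0.12461077,  0.16221569, -0.58905909]), 'moment': array([-0.01723222, -0.01174196, -0.06296069]), 'gripper_width': 0.08715589110258556}
```

View pics/top0.png

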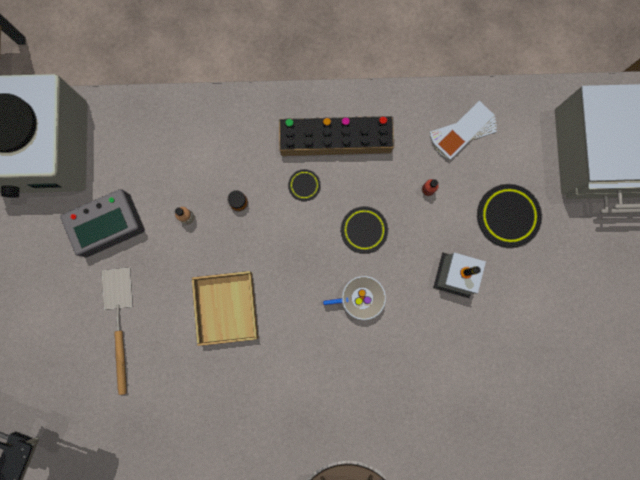

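View pics/side0.png

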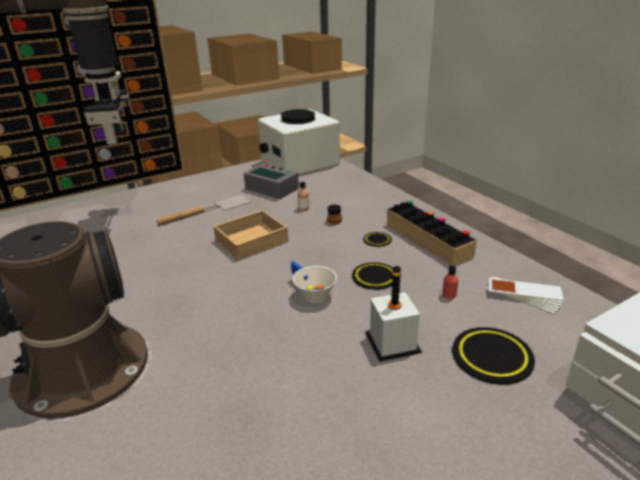

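The top view shows three ring pads: small (304,185), middle (364,230) and large (510,215). The middle-sized one is the target. The cup is at (363,299) with its handle end at (324,302). The tray is around (225,309), and the probe butt is at about (475,270) on the stand at (465,273). I'll enlarge this area to confirm and measure.

```bash
cat > h.py <<'E'
import cv2,numpy as np
from plant import r
from scipy.spatial.transform import Rotation as Ro
def cam(n):
    c=r.get_calibration(n);return np.array(c["K"],float),np.array(c["rvec"],float).ravel(),np.array(c["tvec"],float).ravel()
def ray(n,u,v,z):
    K,rv,t=cam(n);R=cv2.Rodrigues(rv)[0];o=-R.T@t;d=R.T@np.linalg.solve(K,[u,v,1.]);return o+d*(z-o[2])/d[2]
def proj(n,p):
    K,rv,t=cam(n);return cv2.projectPoints(np.array(p,float).reshape(-1,1,3),rv,t,K,None)[0].reshape(-1,2)
def T(s=None):
    s=s or r.get_state();return s["tcp_pos"],Ro.from_euler("xyz",s["eef_rot"],degrees=True)
def crop(n,x0,y0,x1,y1,f,name):
    im=r.capture(n)[:,:,::-1];cv2.imwrite(name,cv2.resize(im[y0:y1,x0:x1],None,fx=f,fy=f,interpolation=cv2.INTER_CUBIC));return im
E
python3 - <<'E'
from h import *
im=crop("top",180,170,500,360,2.5,"pics/c1.png")
# ring/disc ellipse fits for the pads
g=cv2.cvtColor(im,cv2.COLOR_BGR2HSV)
m=cv2.inRange(im,(0,0,0),(60,60,60))|cv2.inRange(g,(25,120,60),(35,255,255))
n,l,s,c=cv2.connectedComponentsWithStats(m)
for i in range(1,n):
    if s[i,4]>300: 
        x,y,w,h,a=s[i];print(s[i],c[i].round(1), ray("top",*c[i],.006).round(4),"dia",np.linalg.norm(ray("top",x,c[i][1],.006)-ray("top",x+w,c[i][1],.006)).round(3))
E
```

```text
[  0  14  26  31 341] [11.3 31.2] [1.1321 0.7669 0.006 ] dia 0.062
[   0   94   36   58 1702] [ 15.  122.9] [0.9051 0.7502 0.006 ] dia 0.084
[ 280  117  113   32 3027] [336.2 133.4] [ 0.8593 -0.0013  0.006 ] dia 0.264
[289 170  31  31 675] [303.7 185. ] [0.7384 0.0777 0.006 ] dia 0.072
[ 477  185   64   63 3108] [509.  215.6] [ 0.6536 -0.3928  0.006 ] dia 0.147
[ 79 192  65  65 559] [118.8 232.3] [0.6395 0.5037 0.006 ] dia 0.149
[ 341  207   46   46 1533] [363.9 229.9] [ 0.6297 -0.0578  0.006 ] dia 0.106
[   0  432   36   48 1225] [ 14.9 456.2] [0.1509 0.7243 0.006 ] dia 0.079
```

View pics/c1.png

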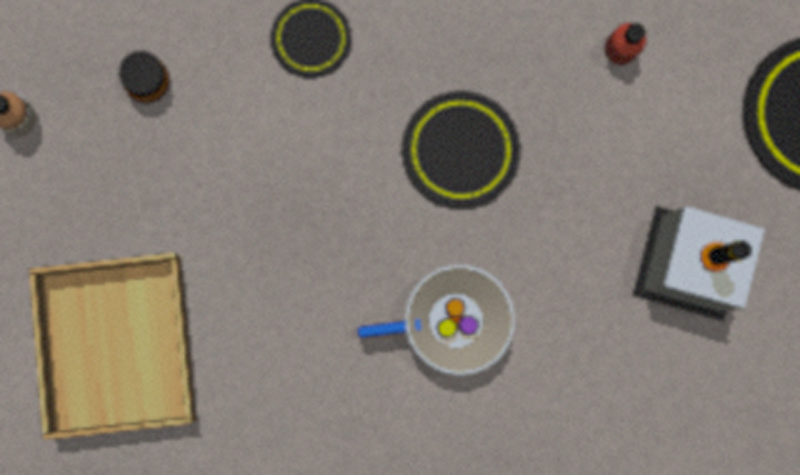

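```bash
python3 - <<'E'
from h import *
def c(u,v,z): return ray("top",180+(u+.5)/2.5-.5,170+(v+.5)/2.5-.5,z)
ctr=c(460,320,.05);a=c(405,320,.05);b=c(515,320,.05);print("cup",ctr.round(4),"dia",np.linalg.norm(a-b))
h=c(358,332,.05);d=h-ctr;print("handle end",h,np.linalg.norm(d),"dir deg",np.degrees(np.arctan2(d[1],d[0])))
h=c(362,331,.05)
q=[c(*p,.045) for p in[(31,268),(178,254),(192,422),(46,437)]];print("tray",np.mean(q,0),[np.linalg.norm(q[i]-q[i-1]).round(3) for i in range(4)],np.degrees(np.arctan2(*(q[0]-q[3])[[1,0]])))
print("collar",c(715,257,.096),"butt",c(744,248,.175), "side check")
# stand top corners
q=[c(*p,.09) for p in[(685,207),(764,230),(746,307),(667,284)]];print("stand",np.mean(q,0),[np.linalg.norm(q[i]-q[i-1]).round(3) for i in range(4)],np.degrees(np.arctan2(*(q[0]-q[3])[[1,0]])))
for n in ("bottle1",(626,48)),("jar",(146,80)):
    print(n[0],c(*n[1],.03))
# side view check: rim & probe butt & pad
print(proj("side",[ctr,c(461,149.5,.006),c(744,248,.175)]))
E
```

```text
cup [ 0.4741 -0.048   0.05  ] dia 0.09609267299743326
handle end [0.46617223 0.04138469 0.05      ] 0.08970778017356722 dir deg 95.08180950721568
tray [0.46120012 0.25700237 0.045     ] [np.float64(0.148), np.float64(0.13), np.float64(0.147), np.float64(0.127)] 4.959047850224486
collar [ 0.52028328 -0.26170345  0.096     ] butt [ 0.52216089 -0.26404882  0.175     ] side check
stand [ 0.52073309 -0.26372125  0.09      ] [np.float64(0.068), np.float64(0.07), np.float64(0.068), np.float64(0.069)] -16.18434419491689
bottle1 [ 0.71608613 -0.20938306  0.03      ]
jar [0.69853159 0.22654673 0.03      ]
[[313.04189151 277.94749971]
 [373.41222738 274.57360064]
 [395.92383454 267.85028879]]
```

The crop confirms the middle pad: centre (0.630, -0.058), diameter about 108 mm. Cup rim diameter measures 96 mm, handle 90 mm long at 95°, tray 148x129 mm and stand 69 mm, all matching the given sizes. I'll start moving and collect joint/pose pairs to model the arm.

Call:
carry_out:
  plan:
    - [[0.015,0.012,0],[0,0,0],0]
    - [[0.029,0.0227,0],[0,0,0],0]
    - [[0.029,0.0227,0],[0,0,0],0]
    - [[0.029,0.0227,0],[0,0,0],0]
    - [[0.029,0.0227,0],[0,0,0],0]
    - [[0.029,0.0227,0],[0,0,0],0]
    - [[0.029,0.0227,0],[0,0,0],0]
    - [[0.029,0.0227,0],[0,0,0],0]
    - [[0.029,0.0227,0],[0,0,0],0]
    - [[0.029,0.0227,0],[0,0,0],0]
    - [[0.029,0.0227,0],[0,0,0],0]
    - [[0.015,0.012,0],[0,0,0],0]

```text
time_s: 1.15
tcp_pos: [0.4531, 0.2758, 0.4047]
eef_rot: [180.0, 0.0, -21.4]
contact_force: [0.7, 0.2, 0.3]
gripper_width: 0.0876
```

```bash
cat > log.py <<'E'
from h import *
import json
s=r.get_state();p,R=T(s)
open("log.jsonl","a").write(json.dumps([list(s["joints"]),list(p),list(R.as_quat())])+"\n")
print(s["time_s"],s["joints"].round(2),p.round(4),s["eef_rot"].round(2),s["contact_force"].round(1),s["gripper_width"])
E
python3 log.py
```

```text
1.15 [ 52.53   6.91 -17.48   0.   -65.64  16.09] [0.4531 0.2758 0.4047] [ 1.7997e+02  1.0000e-02 -2.1380e+01] [0.7 0.2 0.3] 0.08759136060035085
```

Call:
carry_out:
  plan:
    - [[0,0,0.01],[0,4,-3],0]
    - [[0,0,0.01],[0,5,-5],0]
    - [[0,0,0.01],[0,5,-5],0]
    - [[0,0,0.01],[3,0,-5],0]
    - [[0,0,0],[5,0,-5],0]
    - [[0,0,0],[4,0,-3],0]

```text
time_s: 1.65
tcp_pos: [0.456, 0.277, 0.3639]
eef_rot: [-172.9, -14.3, 5.7]
contact_force: [-0.1, -0.3, 0.4]
gripper_width: 0.0882
```

```bash
python3 log.py
```

```text
1.65 [ 54.43   4.15 -31.06   9.06 -40.33  35.98] [0.456  0.277  0.3639] [-172.88  -14.25    5.69] [-0.1 -0.3  0.4] 0.08821205444764321
```

```bash
cat > kin.py <<'E'
from h import *
import json,itertools,os
from scipy.optimize import least_squares
def fk(q,L,s):
    h,a1,a2,a3,d4,d6=L
    R=lambda ax,a:Ro.from_euler(ax,a,degrees=True)
    A=R("z",q[0]);p=np.array([0,0,h])+A.apply([a1,0,0])
    B=A*R("y",q[1]);p=p+B.apply([0,0,a2])
    C=A*R("y",q[1]-q[2]);D=C*R("x",s[0]*q[3]);p=p+C.apply([d4,0,a3])
    E=D*R("y",-q[4]);p=p+E.apply([d6,0,0])
    # tool z = E.x ; last joint about it
    F=E*R("x",s[1]*q[5])
    return p,F*Ro.from_matrix(np.array(s[2],float).reshape(3,3))
def fit():
    D=[json.loads(l) for l in open("log.jsonl")]
    D.append([[85.2058521,20.5881396,.641193685,-.0174467,-70.1363118,-16.508384],[.24514804,.62874024,.40382446],list(Ro.from_euler("xyz",[179.915513,-.00793435,-21.3084661],degrees=True).as_quat())])
    best=None
    for s0,s1 in itertools.product((1,-1),(1,-1)):
        # tool offset from first sample
        s=(s0,s1,np.eye(3).ravel());f=[fk(d[0],[0]*6,s)[1].inv()*Ro.from_quat(d[2]) for d in D]
        M=Ro.concatenate(f).mean();e=max((M.inv()*x).magnitude() for x in f)
        if best is None or e<best[0]: best=(e,(s0,s1,M.as_matrix().ravel().tolist()))
    s=best[1]
    g=lambda L:np.concatenate([fk(d[0],L,s)[0]-d[1] for d in D]+[1e-3*(np.array(L)-[.35,.03,.4,.03,.42,.1])])
    o=least_squares(g,[.35,.03,.4,.03,.42,.1]);return best[0],o.x,s,abs(o.fun[:-6]).max()
def ik(L,s,p,Rt,q0):
    lo=np.array([-176,-82,-58.2,-173.8,-174.7,-173.6]);hi=np.array([176,121.7,71.7,95.5,-.2,173.6])
    g=lambda q:(lambda a:np.concatenate([(a[0]-p)*10,(a[1].inv()*Rt).as_rotvec()]))(fk(q,L,s))
    o=least_squares(g,np.clip(q0,lo+1,hi-1),bounds=(lo,hi),x_scale=30);return o.x,np.abs(o.fun).max()
E
python3 - <<'E'
from kin import *
print(fit())
E
```

```text
(3.931093918163516e-09, array([ 4.87078759, -0.10890514, -0.08564301, -2.02908884,  1.58283412,
        1.9143856 ]), (-1, -1, [1.1298834090567311e-10, -1.956455941698465e-09, 1.0, -1.0, 1.512883707199819e-10, 1.1298834090567311e-10, -1.512883707199819e-10, -1.0, -1.956455941698465e-09]), np.float64(0.19104802629167522))
```

```bash
python3 - <<'E'
s=open("kin.py").read()
s=s.replace("h,a1,a2,a3,d4,d6=L","h,a1,a2,a3,d4,d6,b,b2=L").replace("[d4,0,a3]","[d4,b,a3]").replace("E.apply([d6,0,0])","E.apply([d6,b2,0])").replace("[0]*6","[0]*8").replace(".42,.1]",".42,.1,-.19,0]").replace("[:-6]","[:-8]")
open("kin.py","w").write(s)
E
python3 - <<'E'
from kin import *
e,L,s,m=fit();print(e,L.round(4),m)
E
```

```text
3.931093918163516e-09 [ 1.989e-01  2.000e-04  6.016e-01 -1.000e-04  4.635e-01  2.000e-01
 -3.000e-04 -1.915e-01] 5.466919204666354e-06
```

```bash
cat > plan.py <<'E'
from kin import *
from scipy.spatial.transform import Slerp
e,L,s,m=fit()
def tool(t,y):
    t=np.array(t)/np.linalg.norm(t);y=np.array(y,float);y-=t*(t@y);y/=np.linalg.norm(y)
    return Ro.from_matrix(np.column_stack([np.cross(y,t),y,t]))
def path(q,p0,R0,p1,R1,n=20):
    """continuous IK along a straight path"""
    sl=Slerp([0,1],Ro.concatenate([R0,R1]));bad=0;Q=[q]
    for k in np.linspace(0,1,n+1)[1:]:
        q,er=ik(L,s,p0+(p1-p0)*k,sl(k),q);bad=max(bad,er);Q.append(q)
    return q,bad,np.abs(np.diff(Q,axis=0)).sum(0)
def links(q):
    A=Ro.from_euler("z",q[0],degrees=True);sh=np.array([0,0,L[0]]);el=sh+(A*Ro.from_euler("y",q[1],degrees=True)).apply([0,0,L[2]])
    w=el+(A*Ro.from_euler("y",q[1]-q[2],degrees=True)).apply([L[4],0,0])
    return el.round(3),w.round(3)
E
python3 - <<'E'
from plan import *
st=r.get_state();p0,R0=T(st);q0=st["joints"]
v=np.array([np.cos(np.radians(95)),np.sin(np.radians(95)),0]);cx=np.array([v[1],-v[0],0]);up=np.array([0,0,1.])
cup=np.array([.4741,-.048,0]);g=cup+.07*v+.036*up
pour=np.array([.461,.257+.054,.17])
for th in (30,45):
  c_,s_=np.cos(np.radians(th)),np.sin(np.radians(th))
  for sg in(1,-1):
    t=-v*c_-up*s_;R=tool(t,sg*cx);G=g-.159*t
    q,b,_=path(q0,p0,R0,G-.08*t+[0,0,.1],R,15);q,b2,_=path(q,G-.08*t+[0,0,.1],R,G,R,8)
    print(th,sg,"grasp",q.round(0),round(b,3),round(b2,3),*links(q),"TCP",G.round(3))
    P1=pour-.159*t;q1,b,_=path(q,G,R,G+[0,0,.15],R,8);q1,b3,_=path(q1,G+[0,0,.15],R,P1,R,10)
    t2=-v
    for d in(1,-1):
        Rm=tool(-v*np.cos(np.radians(th/2))-up*np.sin(np.radians(th/2)),R.as_matrix()[:,1])*Ro.from_euler("z",d*90,degrees=True)
        Rf=tool(t2,R.as_matrix()[:,1])*Ro.from_euler("z",d*179,degrees=True)
        q2,b4,_=path(q1,P1,R,pour-.159*Rm.as_matrix()[:,2],Rm,12)
        q3,b5,_=path(q2,pour-.159*Rm.as_matrix()[:,2],Rm,pour-.159*t2,Rf,12)
        print("   pour",d,round(b,3),round(b3,3),q1.round(0),round(b4,3),round(b5,3),q2.round(0),q3.round(0),*links(q3))
E
```

```text
30 1 grasp [ 52.  39. -48.  42. -63.  93.] 0.0 0.0 [0.231 0.295 0.669] [0.25  0.32  0.207] TCP [0.456 0.159 0.115]
   pour 1 0.0 0.0 [ 69.  40. -11.  23. -96. 106.] 0.0 0.0 [  69.   47.   -9.   26. -105.   14.] [  70.   55.   -9.   28. -114.  -77.] [0.171 0.46  0.546] [0.243 0.652 0.13 ]
   pour -1 0.0 0.0 [ 69.  40. -11.  23. -96. 106.] 0.352 0.943 [  70.   48.  -10.   26. -105.  174.] [  51.   63.   30.  -71. -175.  174.] [0.335 0.416 0.475] [0.579 0.721 0.225]
30 -1 grasp [ 52.  39. -48.  42. -63. -87.] 0.0 0.0 [0.231 0.295 0.669] [0.25  0.32  0.207] TCP [0.456 0.159 0.115]
   pour 1 0.0 0.0 [ 69.  40. -11.  23. -96. -74.] 0.0 1.423 [  69.   47.   -9.   26. -105. -166.] [  70.   53.  -10.   33. -109. -174.] [0.168 0.451 0.56 ] [0.24  0.645 0.146]
   pour -1 0.0 0.0 [ 69.  40. -11.  23. -96. -74.] 0.0 0.0 [  69.   47.   -9.   26. -105.   14.] [  70.   55.   -9.   28. -114.  101.] [0.171 0.46  0.546] [0.243 0.652 0.13 ]
45 1 grasp [ 48.  29. -50.  41. -53. 100.] 0.0 0.0 [0.199 0.219 0.723] [0.256 0.281 0.267] TCP [0.458 0.134 0.148]
   pour 1 0.0 0.0 [ 67.  32. -13.  20. -86. 109.] 0.0 0.0 [  69.   44.  -10.   24. -101.   15.] [  70.   55.   -9.   28. -114.  -77.] [0.171 0.46  0.546] [0.243 0.652 0.13 ]
   pour -1 0.0 0.0 [ 67.  32. -13.  20. -86. 109.] 0.365 0.961 [ 70.  44. -12.  27. -99. 174.] [  51.   63.   30.  -71. -175.  174.] [0.335 0.416 0.475] [0.579 0.721 0.225]
45 -1 grasp [ 48.  29. -50.  41. -53. -80.] 0.0 0.0 [0.199 0.219 0.723] [0.256 0.281 0.267] TCP [0.458 0.134 0.148]
   pour 1 0.0 0.0 [ 67.  32. -13.  20. -86. -71.] 0.0 1.423 [  69.   44.  -10.   24. -101. -165.] [  70.   53.  -10.   33. -109. -174.] [0.168 0.451 0.56 ] [0.24  0.645 0.146]
   pour -1 0.0 0.0 [ 67.  32. -13.  20. -86. -71.] 0.0 0.0 [  69.   44.  -10.   24. -101.   15.] [  70.   55.   -9.   28. -114.  101.] [0.171 0.46  0.546] [0.243 0.652 0.13 ]
```

```bash
cat >> plan.py <<'E'
def rows(p0,R0,p1,R1,n):
    """n identical rows [shift],[turn]; returns row and IK feasibility"""
    w=(R0.inv()*R1).as_rotvec()/n
    S=sum((R0*Ro.from_rotvec(k*w)).as_matrix() for k in range(n))
    return np.linalg.solve(S,p1-p0).round(4),np.degrees(w).round(2)
def go(p1,R1,n,p0=None,R0=None,q=None):
    st=r.get_state()
    if p0 is None: p0,R0=T(st);q=st["joints"]
    d,w=rows(p0,R0,np.array(p1),R1,n);p,R=p0.copy(),R0;vm=0;er=0
    for k in range(n):
        p=p+R.apply(d);R=R*Ro.from_rotvec(w,degrees=True);q2,e2=ik(L,s,p,R,q);er=max(er,e2);vm=max(vm,(abs(q2-q)*12/np.array([137,137,172,180,180,180])).max());q=q2
    print(n,"rows",d.tolist(),w.tolist(),"| end",p.round(4),"ikerr",round(er,4),"spd frac",round(vm,2),"q",q.round(0),"el/w",*links(q))
    return p,R,q
c95,s95=np.cos(np.radians(95)),np.sin(np.radians(95))
v=np.array([c95,s95,0]);cx=np.array([s95,-c95,0]);up=np.array([0,0,1.])
cup=np.array([.4741,-.048,0]);g=cup+.07*v+.036*up
def tilt(th,yaw=0):
    Z=Ro.from_euler("z",yaw,degrees=True);return tool(Z.apply(-v*np.cos(np.radians(th))-up*np.sin(np.radians(th))),Z.apply(cx))
def zax(R): return R.as_matrix()[:,2]
E
python3 - <<'E'
from plan import *
R=tilt(30);t=zax(R);G=g-.159*t
a=go(G-.08*t+[0,0,.1],R,20)
b=go(G-.08*t,R,4,*a)
c=go(G,R,4,*b)
E
```

```text
20 rows [-0.0004, -0.0001, 0.0064] [-2.09, -3.18, -4.2] | end [0.4499 0.2276 0.2561] ikerr 0.0 spd frac 0.39 q [ 59.  28. -37.  31. -81. 105.] el/w [0.145 0.238 0.732] [0.248 0.409 0.313]
4 rows [0.0218, 0.0, 0.0125] [-0.01, 0.01, -0.02] | end [0.4499 0.2279 0.1555] ikerr 0.0 spd frac 0.21 q [ 58.  37. -40.  33. -71.  98.] el/w [0.188 0.306 0.682] [0.245 0.398 0.231]
4 rows [0.0, 0.0, 0.02] [0.0, -0.0, 0.0] | end [0.4559 0.1589 0.1155] ikerr 0.0 spd frac 0.17 q [ 52.  39. -48.  42. -63.  93.] el/w [0.231 0.295 0.67 ] [0.25  0.32  0.207]
```

Call:
carry_out:
  plan:
    - [[-0.0004,-0.0001,0.0064],[-2.09,-3.18,-4.2],0]
    - [[-0.0004,-0.0001,0.0064],[-2.09,-3.18,-4.2],0]
    - [[-0.0004,-0.0001,0.0064],[-2.09,-3.18,-4.2],0]
    - [[-0.0004,-0.0001,0.0064],[-2.09,-3.18,-4.2],0]
    - [[-0.0004,-0.0001,0.0064],[-2.09,-3.18,-4.2],0]
    - [[-0.0004,-0.0001,0.0064],[-2.09,-3.18,-4.2],0]
    - [[-0.0004,-0.0001,0.0064],[-2.09,-3.18,-4.2],0]
    - [[-0.0004,-0.0001,0.0064],[-2.09,-3.18,-4.2],0]
    - [[-0.0004,-0.0001,0.0064],[-2.09,-3.18,-4.2],0]
    - [[-0.0004,-0.0001,0.0064],[-2.09,-3.18,-4.2],0]

```text
time_s: 2.48
tcp_pos: [0.4563, 0.2712, 0.3022]
eef_rot: [167.1, 21.1, 45.1]
contact_force: [0.2, -0.2, -0.4]
gripper_width: 0.0876
```

Call:
carry_out:
  plan:
    - [[-0.0004,-0.0001,0.0064],[-2.09,-3.18,-4.2],0]
    - [[-0.0004,-0.0001,0.0064],[-2.09,-3.18,-4.2],0]
    - [[-0.0004,-0.0001,0.0064],[-2.09,-3.18,-4.2],0]
    - [[-0.0004,-0.0001,0.0064],[-2.09,-3.18,-4.2],0]
    - [[-0.0004,-0.0001,0.0064],[-2.09,-3.18,-4.2],0]
    - [[-0.0004,-0.0001,0.0064],[-2.09,-3.18,-4.2],0]
    - [[-0.0004,-0.0001,0.0064],[-2.09,-3.18,-4.2],0]
    - [[-0.0004,-0.0001,0.0064],[-2.09,-3.18,-4.2],0]
    - [[-0.0004,-0.0001,0.0064],[-2.09,-3.18,-4.2],0]
    - [[-0.0004,-0.0001,0.0064],[-2.09,-3.18,-4.2],0]
    - [[0.0,0.0,0.0],[0,0,0],0]

```text
time_s: 3.4
tcp_pos: [0.4496, 0.2269, 0.256]
eef_rot: [-179.5, 60.4, 95.2]
contact_force: [-1.1, -0.6, -0.7]
gripper_width: 0.0873
```

Call:
carry_out:
  plan:
    - [[0.0218,0,0.0125],[0,0,0],0]
    - [[0.0218,0,0.0125],[0,0,0],0]
    - [[0.0218,0,0.0125],[0,0,0],0]
    - [[0.0218,0,0.0125],[0,0,0],0]
    - [[0,0,0],[0,0,0],0]

```text
time_s: 3.82
tcp_pos: [0.45, 0.2278, 0.1537]
eef_rot: [-179.9, 60.1, 94.5]
contact_force: [-0.3, 0.2, 0.7]
gripper_width: 0.0876
```

```bash
python3 log.py; python3 - <<'E'
from plan import *
print(e,m,L.round(4))
crop("top",280,210,440,350,5,"pics/pre.png")
R=tilt(30);t=zax(R);G=g-.159*t
go(G,R,4)
E
```

```text
3.8167 [ 58.37  36.91 -39.57  32.6  -71.33  98.39] [0.45   0.2278 0.1537] [-179.93   60.14   94.5 ] [-0.3  0.2  0.7] 0.08762686300143532
4.422480855311466e-09 2.510335695871113e-06 [ 1.988e-01  0.000e+00  6.016e-01  0.000e+00  4.636e-01  1.999e-01
 -1.000e-04 -1.917e-01]
4 rows [0.0001, 0.0, 0.02] [-0.11, 0.04, -0.06] | end [0.4558 0.1592 0.1154] ikerr 0.0 spd frac 0.18 q [ 52.  39. -48.  42. -63.  93.] el/w [0.23  0.295 0.669] [0.25  0.32  0.207]
```

View pics/pre.png

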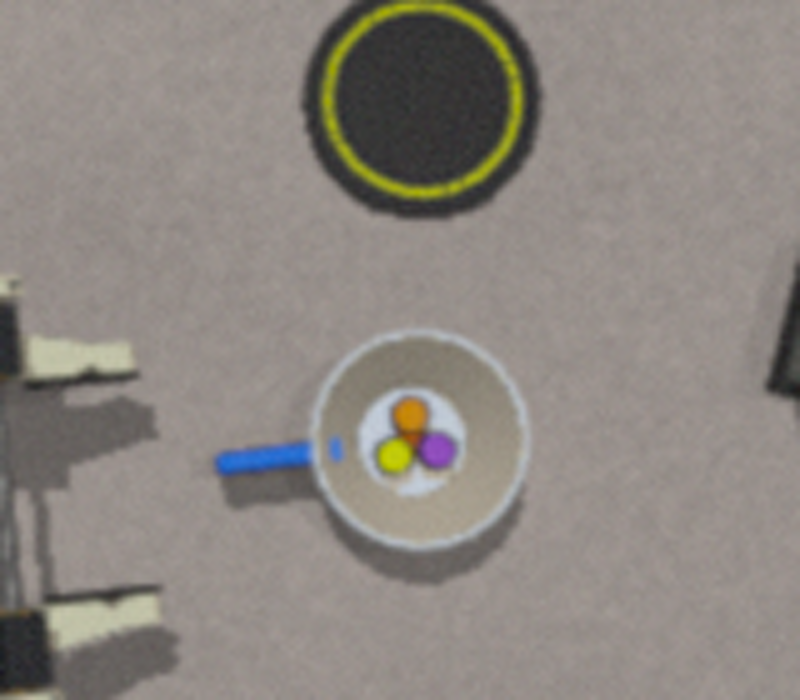

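```bash
python3 - <<'E'
from plan import *
c=lambda u,w,z:ray("top",280+(u+.5)/5-.5,210+(w+.5)/5-.5,z)
C=c(420,440,.05);H=c(216,463,.05);d=H-C;print(C,H,np.linalg.norm(d),np.degrees(np.arctan2(d[1],d[0])))
p,R=T();gp=p+.159*zax(R)
print("finger gap mid",proj("top",[gp+.01*zax(R)+R.apply([0,y,0]) for y in(.044,-.044)])*1, "crop",[(a-[280,210]+.5)*5-.5 for a in proj("top",[gp+.019*zax(R)+R.apply([0.0,y,0]) for y in(.044,-.044)])])
E
```

```text
[ 0.47434173 -0.04776019  0.05      ] [0.46682898 0.04158416 0.05      ] 0.08965965596134426 94.80655568880836
finger gap mid [[302.01332389 284.56218989]
 [306.23524112 325.65958423]] crop [array([130.35418774, 373.35354973]), array([151.53709359, 578.04652843])]
```

Call:
carry_out:
  plan:
    - [[0,0.002,0.02],[0,0,0],0]
    - [[0,0,0.02],[0,0,0],0]
    - [[0,0,0.02],[0,0,0],0]
    - [[0,0,0.02],[0,0,0],0]
    - [[0,0,0],[0,0,0],0]
    - [[0,0,0],[0,0,0],150]
    - [[0,0,0],[0,0,0],200]
    - [[0,0,0],[0,0,0],255]
    - [[0,0,0],[0,0,0],255]
    - [[0,0,0],[0,0,0],255]
    - [[0,0,0],[0,0,0],255]
    - [[0,0,0],[0,0,0],255]
  grip_force: 60

```text
time_s: 4.87
tcp_pos: [0.4578, 0.1595, 0.117]
eef_rot: [179.9, 60.1, 94.5]
contact_force: [-0.9, -0.7, -0.1]
gripper_width: 0.0463
```

```bash
python3 log.py; python3 - <<'E'
from plan import *
p,R=T();print("y axis",R.as_matrix()[:,1])
p0=p.copy()
a=go(p+[0,0,.16],R,12)
# approach the tray: grasp above tray x, tilt 15
tr=np.array([.463,.307,.17])
R1=tilt(15);
b=go(tr+[.0,0,.03]-.159*zax(tilt(30)),tilt(30),12,*a)
c=go(tr+[.0,0,.0]-.159*zax(R1),R1,5,*b)
# rolling: 25 rows of 7.16 with sideways compensation
for ang,dx,n in((90,.035,15),(180,0.01,15)):
    R2=R1*Ro.from_euler("z",ang,degrees=True)
    c=go(tr+[dx,0,0]-.159*zax(R1),R2,n,*c)
E
```

```text
4.8667 [ 51.91  38.5  -47.19  41.18 -63.25  93.21] [0.4578 0.1595 0.117 ] [179.91  60.05  94.53] [-0.9 -0.7 -0.1] 0.04629114224852033
y axis [9.96755890e-01 8.04799477e-02 8.20376840e-04]
12 rows [-0.0116, 0.0, -0.0067] [0.0, 0.0, 0.0] | end [0.4577 0.1597 0.2777] ikerr 0.0 spd frac 0.12 q [ 53.  23. -42.  36. -79. 106.] el/w [0.142 0.189 0.752] [0.258 0.344 0.331]
12 rows [0.0117, 0.0014, -0.0206] [-0.03, 0.0, -0.02] | end [0.4506 0.4444 0.2795] ikerr 0.0 spd frac 0.21 q [ 68.  38. -10.  23. -98. 108.] el/w [0.136 0.342 0.674] [0.251 0.63  0.329]
5 rows [0.0138, 0.0001, 0.0027] [0.01, -2.99, 0.0] | end [0.4497 0.46   0.2111] ikerr 0.0 spd frac 0.17 q [  69.   47.  -10.   26. -105.  104.] el/w [0.157 0.413 0.607] [0.247 0.648 0.218]
15 rows [0.0017, 0.002, 0.0002] [0.0, 0.0, 6.0] | end [0.4853 0.46   0.2113] ikerr 0.0 spd frac 0.4 q [  66.   49.   -8.   29. -105.   16.] el/w [0.18  0.413 0.597] [0.284 0.65  0.212]
15 rows [-0.0014, 0.0012, -0.0001] [0.0, -0.0, 6.0] | end [0.4603 0.4594 0.2111] ikerr 0.0 spd frac 0.41 q [  68.   48.   -9.   27. -105.  -75.] el/w [0.164 0.413 0.604] [0.258 0.648 0.216]
```

Call:
carry_out:
  plan:
    - [[0,0,0],[0,0,0],255]
    - [[0,0,0],[0,0,0],255]
    - [[0,0,0],[0,0,0],255]
    - [[0,0,0],[0,0,0],255]
    - [[0,0,0],[0,0,0],255]
    - [[0,0,0],[0,0,0],255]
    - [[0,0,0],[0,0,0],255]
    - [[0,0,0],[0,0,0],255]
    - [[0,0,0],[0,0,0],255]

```text
time_s: 5.62
tcp_pos: [0.4579, 0.1593, 0.1169]
eef_rot: [179.9, 60.1, 94.5]
contact_force: [0.7, -0.2, 0.1]
gripper_width: 0.0095
```

Call:
carry_out:
  plan:
    - [[-0.0116,0,-0.0067],[0,0,0],255]
    - [[-0.0116,0,-0.0067],[0,0,0],255]
    - [[-0.0116,0,-0.0067],[0,0,0],255]
    - [[-0.0116,0,-0.0067],[0,0,0],255]
    - [[-0.0116,0,-0.0067],[0,0,0],255]
    - [[-0.0116,0,-0.0067],[0,0,0],255]
    - [[-0.0116,0,-0.0067],[0,0,0],255]
    - [[-0.0116,0,-0.0067],[0,0,0],255]
    - [[-0.0116,0,-0.0067],[0,0,0],255]
    - [[-0.0116,0,-0.0067],[0,0,0],255]
    - [[-0.0116,0,-0.0067],[0,0,0],255]
    - [[0,0,0],[0,0,0],255]

```text
time_s: 6.62
tcp_pos: [0.458, 0.1597, 0.2667]
eef_rot: [179.7, 60.0, 94.3]
contact_force: [-0.3, 0.7, -2.1]
gripper_width: 0.0101
```

```bash
python3 log.py; python3 - <<'E'
from plan import *
crop("top",260,180,460,360,4,"pics/lift.png")
a=T()
tr=np.array([.463,.307,.17]);R1=tilt(15)
b=go(tr+[.0,0,.03]-.159*zax(tilt(30)),tilt(30),12)
E
```

```text
6.6167 [ 53.08  24.07 -42.63  35.97 -78.23 105.37] [0.458  0.1597 0.2667] [179.67  59.95  94.32] [-0.3  0.7 -2.1] 0.010122191576625347
12 rows [0.0108, 0.0014, -0.0211] [-0.02, -0.0, -0.03] | end [0.4509 0.4441 0.2801] ikerr 0.0 spd frac 0.22 q [ 68.  38. -10.  23. -98. 108.] el/w [0.137 0.342 0.675] [0.251 0.63  0.33 ]
```

View pics/lift.png

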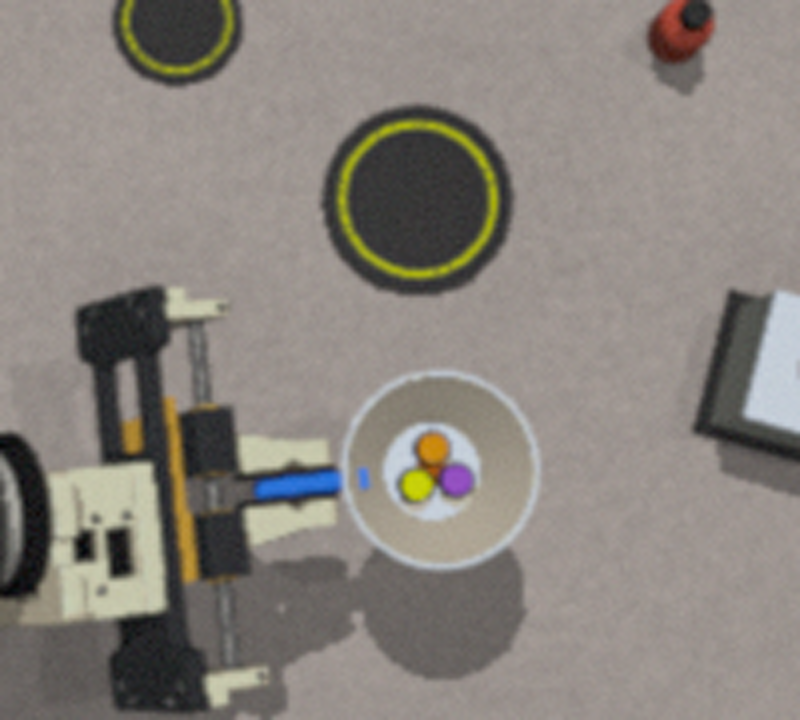

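The cup is lifted level at crop (440,470) with all three caps in it. Now I'll carry it over the tray and tilt.

Call:
carry_out:
  plan:
    - [[0.005,0.0007,-0.0105],[0,0,0],255]
    - [[0.0108,0.0014,-0.0211],[0,0,0],255]
    - [[0.0108,0.0014,-0.0211],[0,0,0],255]
    - [[0.0108,0.0014,-0.0211],[0,0,0],255]
    - [[0.0108,0.0014,-0.0211],[0,0,0],255]
    - [[0.0108,0.0014,-0.0211],[0,0,0],255]
    - [[0.0108,0.0014,-0.0211],[0,0,0],255]
    - [[0.0108,0.0014,-0.0211],[0,0,0],255]
    - [[0.0108,0.0014,-0.0211],[0,0,0],255]
    - [[0.0108,0.0014,-0.0211],[0,0,0],255]
    - [[0.0108,0.0014,-0.0211],[0,0,0],255]
    - [[0.0108,0.0014,-0.0211],[0,0,0],255]

```text
time_s: 7.67
tcp_pos: [0.4515, 0.4334, 0.2768]
eef_rot: [-179.9, 60.1, 94.7]
contact_force: [-0.3, -0.0, -2.7]
gripper_width: 0.0094
```

Call:
carry_out:
  plan:
    - [[0.005,0.0007,-0.0105],[0,0,0],255]
    - [[0.0138,0,0.0027],[0,-3,0],255]
    - [[0.0138,0,0.0027],[0,-3,0],255]
    - [[0.0138,0,0.0027],[0,-3,0],255]
    - [[0.0138,0,0.0027],[0,-3,0],255]
    - [[0.0138,0,0.0027],[0,-3,0],255]
    - [[0,0,0],[0,0,0],255]

```text
time_s: 8.25
tcp_pos: [0.4497, 0.4589, 0.2054]
eef_rot: [-179.2, 75.6, 95.4]
contact_force: [-1.8, -1.1, -2.7]
gripper_width: 0.0097
```

```bash
python3 log.py; python3 - <<'E'
from plan import *
p,R=T();print("grasp",p+.159*zax(R))
tr=np.array([.463,.307,.165]);R1=tilt(15)
c=(None,)*3
for ang,dx,n in((90,.035,15),(180,0.01,15)):
    c=go(tr+[dx,0,0]-.159*zax(R1),R1*Ro.from_euler("z",ang,degrees=True),n,*c)
E
```

```text
8.25 [  69.09   47.85   -9.79   25.52 -104.93  103.98] [0.4497 0.4589 0.2054] [-179.19   75.58   95.38] [-1.8 -1.1 -2.7] 0.009714613820761879
grasp [0.46188731 0.30534757 0.1657613 ]
15 rows [0.0017, 0.002, 0.0001] [0.01, 0.05, 6.01] | end [0.4851 0.46   0.2059] ikerr 0.0 spd frac 0.4 q [  66.   49.   -8.   28. -105.   16.] el/w [0.181 0.416 0.594] [0.283 0.65  0.207]
15 rows [-0.0014, 0.0012, -0.0001] [0.0, 0.0, 6.0] | end [0.4602 0.4594 0.2057] ikerr 0.0 spd frac 0.41 q [  68.   48.   -9.   27. -104.  -76.] el/w [0.165 0.416 0.601] [0.257 0.648 0.211]
```

Call:
carry_out:
  plan:
    - [[0.0017,0.002,0],[0,0,6],255]
    - [[0.0017,0.002,0],[0,0,6],255]
    - [[0.0017,0.002,0],[0,0,6],255]
    - [[0.0017,0.002,0],[0,0,6],255]
    - [[0.0017,0.002,0],[0,0,6],255]
    - [[0.0017,0.002,0],[0,0,6],255]
    - [[0.0017,0.002,0],[0,0,6],255]
    - [[0.0017,0.002,0],[0,0,6],255]
    - [[0.0017,0.002,0],[0,0,6],255]
    - [[0.0017,0.002,0],[0,0,6],255]
    - [[0.0017,0.002,0],[0,0,6],255]
    - [[0.0017,0.002,0],[0,0,6],255]

```text
time_s: 9.25
tcp_pos: [0.4797, 0.4626, 0.2071]
eef_rot: [105.7, 17.1, 9.3]
contact_force: [0.0, 0.1, -2.6]
gripper_width: 0.0097
```

Call:
carry_out:
  plan:
    - [[0.0017,0.002,0],[0,0,6],255]
    - [[0.0017,0.002,0],[0,0,6],255]
    - [[0.0017,0.002,0],[0,0,6],255]
    - [[0,0,0],[0,0,6],255]
    - [[0,0,0],[0,0,6],255]
    - [[0,0,0],[0,0,6],255]
    - [[0,0,0],[0,0,6],255]
    - [[0,0,0],[0,0,6],255]
    - [[-0.0014,0.0012,0],[0,0,6],255]
    - [[-0.0014,0.0012,0],[0,0,6],255]
    - [[-0.0014,0.0012,0],[0,0,6],255]
    - [[-0.0014,0.0012,0],[0,0,6],255]

```text
time_s: 10.25
tcp_pos: [0.4785, 0.4612, 0.212]
eef_rot: [114.7, -51.7, -15.3]
contact_force: [-1.2, -0.3, -1.5]
gripper_width: 0.0096
```

Call:
carry_out:
  plan:
    - [[-0.0014,0.0012,0],[0,0,6],255]
    - [[-0.0014,0.0012,0],[0,0,6],255]
    - [[-0.0014,0.0012,0],[0,0,6],255]
    - [[-0.0014,0.0012,0],[0,0,6],255]
    - [[-0.0014,0.0012,0],[0,0,6],255]
    - [[-0.0014,0.0012,0],[0,0,6],255]
    - [[0,0,0],[0,0,0],255]
    - [[0,0,0],[0,0,0],255]
    - [[0,0,0],[0,0,0],255]
    - [[0,0,0],[0,0,0],255]

```text
time_s: 11.08
tcp_pos: [0.469, 0.4616, 0.2069]
eef_rot: [179.6, -75.0, -85.0]
contact_force: [0.3, -0.6, -2.4]
gripper_width: 0.0101
```

```bash
python3 log.py; python3 - <<'E'
from plan import *
import cv2
a=r.capture("side")[150:300,170:350,::-1];b=r.capture("top")[240:390,150:330,::-1]
cv2.imwrite("pics/pour.png",cv2.resize(np.hstack([a,b]),None,fx=2.2,fy=2.2,interpolation=cv2.INTER_CUBIC))
p,R=T();print("grasp",p+.159*zax(R))
E
```

```text
11.0833 [  67.67   48.42   -8.24   26.93 -104.93  -74.97] [0.469  0.4616 0.2069] [179.63 -75.03 -85.01] [ 0.3 -0.6 -2.4] 0.010118655627566867
grasp [0.48134942 0.30838389 0.16581876]
```

View pics/pour.png

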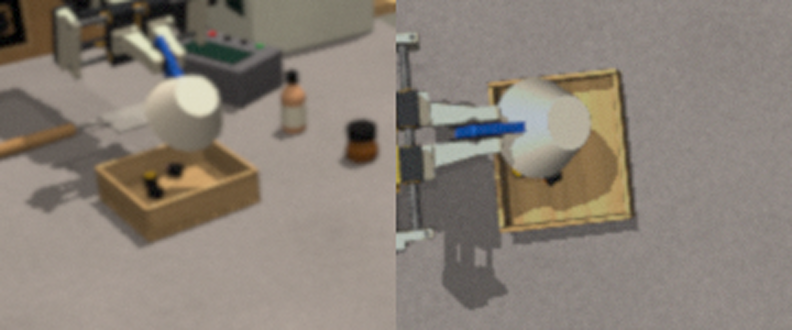

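```bash
python3 - <<'E'
from plan import *
tr=np.array([.481,.308,.166]);R1=tilt(15);R3=tilt(30)
c=(None,)*3
p,R=T()
c=go(p+[0,0,.05],R,4)
c=go(tr+[0,0,.1]-.159*zax(R1),R1*Ro.from_euler("z",90,degrees=True),14,*c)
c=go(tr+[0,-.06,.11]-.159*zax(R3),R3,14,*c)
for yaw in(0,15,-15,30):
    print("yaw",yaw);Rp=tilt(30,yaw);vy=Ro.from_euler("z",yaw,degrees=True).apply(v)
    gp=np.array([.630,-.058,.006])+.07*vy+.036*up
    d=go(gp+[0,0,.12]-.159*zax(Rp),Rp,14,*c)
    d=go(gp+[0,0,.0]-.159*zax(Rp),Rp,10,*d)
E
```

```text
4 rows [0.0121, 0.0, -0.0032] [0.0, 0.0, 0.0] | end [0.4691 0.4614 0.2569] ikerr 0.0 spd frac 0.08 q [  68.   45.   -8.   28. -108.  -73.] el/w [0.162 0.394 0.624] [0.269 0.654 0.255]
14 rows [0.0028, 0.0027, -0.0009] [0.02, 0.02, -6.43] | end [0.4673 0.4608 0.3075] ikerr 0.0 spd frac 0.45 q [  68.   42.   -7.   29. -112.   19.] el/w [0.152 0.371 0.647] [0.268 0.654 0.299]
14 rows [-0.0042, 0.004, 0.0037] [0.84, 0.85, -6.39] | end [0.4698 0.3855 0.3556] ikerr 0.0 spd frac 0.46 q [  65.   31.  -13.   27. -101.  112.] el/w [0.131 0.277 0.717] [0.274 0.578 0.394]
yaw 0
14 rows [-0.0018, 0.0086, 0.0194] [0.0, -0.0, -0.0] | end [0.6116 0.1493 0.2416] ikerr 0.0 spd frac 0.18 q [ 39.  34. -30.  47. -76. 112.] el/w [0.26  0.213 0.698] [0.416 0.341 0.28 ]
10 rows [0.0104, 0.0, 0.006] [0.01, -0.0, -0.0] | end [0.6117 0.1494 0.1216] ikerr 0.0 spd frac 0.09 q [ 39.  43. -33.  51. -68. 102.] el/w [0.322 0.257 0.637] [0.408 0.326 0.186]
yaw 15
14 rows [-0.0023, 0.0025, 0.0203] [-0.92, -0.0, -0.54] | end [0.5582 0.137  0.2413] ikerr 0.0 spd frac 0.27 q [ 40.  27. -45.  62. -67. 108.] el/w [0.212 0.
[... 265 characters left out ...]
, 0.54] | end [0.6657 0.1461 0.2419] ikerr 0.0 spd frac 0.18 q [ 36.  40. -15.  37. -87. 113.] el/w [0.315 0.229 0.657] [0.529 0.385 0.276]
10 rows [0.0105, 0.0, 0.006] [0.0, -0.0, -0.01] | end [0.6659 0.1467 0.121 ] ikerr 0.0 spd frac 0.08 q [ 36.  49. -17.  38. -78. 107.] el/w [0.366 0.265 0.596] [0.52  0.376 0.173]
yaw 30
14 rows [-0.0028, -0.0036, 0.0211] [-1.85, -0.0, -1.07] | end [0.5111 0.1118 0.2418] ikerr 0.0225 spd frac 0.5 q [ 34.  21. -58.  83. -60. 103.] el/w [0.175 0.12  0.762] [0.249 0.171 0.307]
10 rows [0.0104, -0.0, 0.006] [-0.0, -0.0, -0.0] | end [0.5111 0.1119 0.1217] ikerr 0.1073 spd frac 0.12 q [ 33.  34. -58.  87. -60.  90.] el/w [0.286 0.185 0.695] [0.268 0.173 0.232]
```

Call:
carry_out:
  plan:
    - [[0.0121,0,-0.0032],[0,0,0],255]
    - [[0.0121,0,-0.0032],[0,0,0],255]
    - [[0.0121,0,-0.0032],[0,0,0],255]
    - [[0.0121,0,-0.0032],[0,0,0],255]
    - [[0.0028,0.0027,-0.0009],[0,0,-6.43],255]
    - [[0.0028,0.0027,-0.0009],[0,0,-6.43],255]
    - [[0.0028,0.0027,-0.0009],[0,0,-6.43],255]
    - [[0.0028,0.0027,-0.0009],[0,0,-6.43],255]
    - [[0.0028,0.0027,-0.0009],[0,0,-6.43],255]
    - [[0.0028,0.0027,-0.0009],[0,0,-6.43],255]
    - [[0.0028,0.0027,-0.0009],[0,0,-6.43],255]
    - [[0.0028,0.0027,-0.0009],[0,0,-6.43],255]

```text
time_s: 12.18
tcp_pos: [0.4578, 0.4602, 0.2876]
eef_rot: [108.9, -36.8, -6.9]
contact_force: [0.3, -0.2, -2.0]
gripper_width: 0.0101
```

Call:
carry_out:
  plan:
    - [[0.0028,0.0027,-0.0009],[0,0,-6.43],255]
    - [[0.0028,0.0027,-0.0009],[0,0,-6.43],255]
    - [[0.0028,0.0027,-0.0009],[0,0,-6.43],255]
    - [[0.0028,0.0027,-0.0009],[0,0,-6.43],255]
    - [[0.0028,0.0027,-0.0009],[0,0,-6.43],255]
    - [[0.0028,0.0027,-0.0009],[0,0,-6.43],255]
    - [[-0.0042,0.004,0.0037],[0.84,0.85,-6.39],255]
    - [[-0.0042,0.004,0.0037],[0.84,0.85,-6.39],255]
    - [[-0.0042,0.004,0.0037],[0.84,0.85,-6.39],255]
    - [[-0.0042,0.004,0.0037],[0.84,0.85,-6.39],255]
    - [[-0.0042,0.004,0.0037],[0.84,0.85,-6.39],255]
    - [[-0.0042,0.004,0.0037],[0.84,0.85,-6.39],255]

```text
time_s: 13.18
tcp_pos: [0.4527, 0.4287, 0.3305]
eef_rot: [116.3, 34.6, 23.6]
contact_force: [-0.6, 0.7, -1.4]
gripper_width: 0.0097
```

Call:
carry_out:
  plan:
    - [[-0.0042,0.004,0.0037],[0.84,0.85,-6.39],255]
    - [[-0.0042,0.004,0.0037],[0.84,0.85,-6.39],255]
    - [[-0.0042,0.004,0.0037],[0.84,0.85,-6.39],255]
    - [[-0.0042,0.004,0.0037],[0.84,0.85,-6.39],255]
    - [[-0.0042,0.004,0.0037],[0.84,0.85,-6.39],255]
    - [[-0.0042,0.004,0.0037],[0.84,0.85,-6.39],255]
    - [[-0.0042,0.004,0.0037],[0.84,0.85,-6.39],255]
    - [[-0.0042,0.004,0.0037],[0.84,0.85,-6.39],255]
    - [[0,0,0],[0,0,0],255]

```text
time_s: 13.93
tcp_pos: [0.4696, 0.3844, 0.3578]
eef_rot: [-179.7, 59.8, 95.0]
contact_force: [-0.7, -0.3, -1.5]
gripper_width: 0.0095
```

```bash
python3 log.py; python3 - <<'E'
from plan import *
Rp=tilt(30);gp=np.array([.630,-.058,.006])+.07*v+.036*up
d=go(gp+[0,0,.06]-.159*zax(Rp),Rp,16)
d=go(gp+[0,0,.01]-.159*zax(Rp),Rp,6,*d)
E
```

```text
13.9333 [  64.54   30.44  -13.28   26.22 -101.13  111.88] [0.4696 0.3844 0.3578] [-179.65   59.82   95.04] [-0.7 -0.3 -1.5] 0.00952938191803514
16 rows [0.0018, 0.0076, 0.0189] [-0.02, -0.01, 0.0] | end [0.6114 0.1484 0.181 ] ikerr 0.0 spd frac 0.17 q [ 39.  38. -32.  49. -72. 107.] el/w [0.291 0.235 0.67 ] [0.411 0.333 0.233]
6 rows [0.0072, 0.0001, 0.0041] [0.0, -0.0, 0.0] | end [0.612  0.1488 0.1313] ikerr 0.0 spd frac 0.06 q [ 39.  42. -33.  51. -69. 103.] el/w [0.317 0.254 0.642] [0.409 0.326 0.194]
```

Call:
carry_out:
  plan:
    - [[0.0018,0.0076,0.0189],[0,0,0],255]
    - [[0.0018,0.0076,0.0189],[0,0,0],255]
    - [[0.0018,0.0076,0.0189],[0,0,0],255]
    - [[0.0018,0.0076,0.0189],[0,0,0],255]
    - [[0.0018,0.0076,0.0189],[0,0,0],255]
    - [[0.0018,0.0076,0.0189],[0,0,0],255]
    - [[0.0018,0.0076,0.0189],[0,0,0],255]
    - [[0.0018,0.0076,0.0189],[0,0,0],255]
    - [[0.0018,0.0076,0.0189],[0,0,0],255]
    - [[0.0018,0.0076,0.0189],[0,0,0],255]
    - [[0.0018,0.0076,0.0189],[0,0,0],255]
    - [[0.0018,0.0076,0.0189],[0,0,0],255]

```text
time_s: 14.93
tcp_pos: [0.5756, 0.2076, 0.2237]
eef_rot: [179.4, 60.0, 94.1]
contact_force: [0.0, -0.1, -1.2]
gripper_width: 0.0096
```

Call:
carry_out:
  plan:
    - [[0.0018,0.0076,0.0189],[0,0,0],255]
    - [[0.0018,0.0076,0.0189],[0,0,0],255]
    - [[0.0018,0.0076,0.0189],[0,0,0],255]
    - [[0.0018,0.0076,0.0189],[0,0,0],255]
    - [[0.0072,0,0.0041],[0,0,0],255]
    - [[0.0072,0,0.0041],[0,0,0],255]
    - [[0.0072,0,0.0041],[0,0,0],255]
    - [[0.0072,0,0.0041],[0,0,0],255]
    - [[0.0072,0,0.0041],[0,0,0],255]
    - [[0.0072,0,0.0041],[0,0,0],255]
    - [[0,0,0],[0,0,0],255]

```text
time_s: 15.85
tcp_pos: [0.6102, 0.1494, 0.128]
eef_rot: [-179.9, 60.0, 94.8]
contact_force: [0.3, 0.4, -2.3]
gripper_width: 0.0097
```

```bash
python3 log.py; python3 - <<'E'
from plan import *
im=r.capture("top")[:,:,::-1]
a=cv2.resize(im[180:290,310:420],(440,440),interpolation=cv2.INTER_CUBIC);b=cv2.resize(im[262:352,180:270],(360,360),interpolation=cv2.INTER_CUBIC)
o=np.zeros((440,800,3),np.uint8);o[:,:440]=a;o[:360,440:]=b;cv2.imwrite("pics/pad.png",o)
p,R=T();gp=p+.159*zax(R);vv=-zax(R);vv[2]=0;vv/=np.linalg.norm(vv);print("model cup centre",gp-.07*vv-.036*up)
E
```

```text
15.85 [ 38.79  42.76 -32.91  50.37 -68.67 102.78] [0.6102 0.1494 0.128 ] [-179.88   60.04   94.83] [ 0.3  0.4 -2.3] 0.009709597518734818
model cup centre [ 0.62738199 -0.05774625  0.01341088]
```

View pics/pad.png

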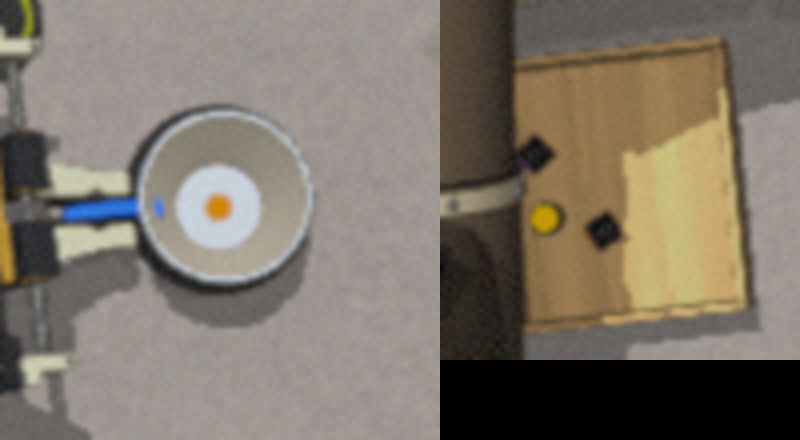

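The cup is empty, with the dot visible at crop (218,208). All three caps lie in the tray at right-crop (537,155), (546,218) and (604,231).

```bash
python3 - <<'E'
from plan import *
c=lambda u,w,z:ray("top",310+(u+.5)/4-.5,180+(w+.5)/4-.5,z)
print("rim",c(225,195.5,.0634),"dia",c(137,195,.0634)-c(313,195,.0634),"dot",c(218,208,.0184))
E
```

```text
rim [ 0.62459974 -0.0572185   0.0634    ] dia [0.00265542 0.09637643 0.        ] dot [ 0.62395904 -0.05701771  0.0184    ]
```

Call:
carry_out:
  plan:
    - [[0,0.0025,0],[0,0,0],255]
    - [[0,0.0025,0],[0,0,0],255]
    - [[0.0014,0,0.0013],[0,0,0],255]
    - [[0.0014,0,0.0013],[0,0,0],255]
    - [[0.0014,0,0.0012],[0,0,0],255]
    - [[0,0,0],[0,0,0],255]
    - [[0,0,0],[0,0,0],255]

```text
time_s: 16.48
tcp_pos: [0.6157, 0.1481, 0.1241]
eef_rot: [180.0, 60.0, 94.7]
contact_force: [0.4, 0.5, -1.9]
gripper_width: 0.0097
```

```bash
python3 log.py
```

```text
16.4833 [ 38.31  43.29 -32.45  50.82 -68.51 102.73] [0.6157 0.1481 0.1241] [179.98  60.    94.66] [ 0.4  0.5 -1.9] 0.009705129448596377
```

Call:
carry_out:
  plan:
    - [[0.0009,0,0.0005],[0,0,0],255]
    - [[0.0009,0,0.0005],[0,0,0],255]
    - [[0,0,0],[0,0,0],255]
    - [[0,0,0],[0,0,0],255]

```text
time_s: 16.82
tcp_pos: [0.6158, 0.1484, 0.1228]
eef_rot: [179.9, 60.1, 94.6]
contact_force: [-1.5, 2.2, 4.2]
gripper_width: 0.0098
```

```bash
python3 log.py
```

```text
16.8167 [ 38.32  43.42 -32.45  50.9  -68.48 102.57] [0.6158 0.1484 0.1228] [179.9   60.07  94.62] [-1.5  2.2  4.2] 0.009822346970728256
```

Call:
carry_out:
  plan:
    - [[0,0,0],[0,0,0],215]
    - [[0,0,0],[0,0,0],150]
    - [[0,0,0],[0,0,0],110]
    - [[0,0,0],[0,0,0],110]
    - [[0,0,0],[0,0,0],110]
    - [[0,0,0],[0,0,0],110]
    - [[0,0,0],[0,0,0],110]
    - [[0,0,0],[0,0,0],110]
    - [[0,0,0],[0,0,0],110]
  grip_force: 40

```text
time_s: 17.57
tcp_pos: [0.6157, 0.1483, 0.1221]
eef_rot: [180.0, 60.0, 94.7]
contact_force: [-0.1, -0.1, 0.4]
gripper_width: 0.0497
```

Call:
carry_out:
  plan:
    - [[0,0,-0.01],[0,0,0],110]
    - [[0,0,-0.02],[0,0,0],110]
    - [[0,0,-0.02],[0,0,0],110]
    - [[0,0,-0.02],[0,0,0],110]
    - [[0,0,-0.02],[0,0,0],110]
    - [[0,0,-0.01],[0,0,0],110]

```text
time_s: 18.07
tcp_pos: [0.6087, 0.2376, 0.1736]
eef_rot: [179.8, 59.9, 94.6]
contact_force: [0.3, 0.2, -0.4]
gripper_width: 0.0496
```

```bash
python3 log.py; python3 - <<'E'
from plan import *
crop("top",310,180,420,290,5,"pics/placed.png")
p,R=T();q=r.get_state()["joints"]
Pp=np.array([.522,-.2635,0])
for yaw in(-16,74):
  for sg in(1,-1):
    y=[sg*np.cos(np.radians(yaw)),sg*np.sin(np.radians(yaw)),0];Rd=tool([0,0,-1],y)
    print(yaw,sg);c=go(p+[-.05,0,.2],R,8)
    c=go([.54,-.1,.159+.30],Rd,24,*c);c=go(Pp+[0,0,.159+.22],Rd,8,*c);c=go(Pp+[0,0,.159+.145],Rd,8,*c)
    c=go(np.array([.6325,-.0585,.159+.145]),Rd,20,*c)
E
```

```text
18.0667 [ 45.99  41.99 -24.14  42.04 -76.79 108.1 ] [0.6087 0.2376 0.1736] [179.75  59.9   94.6 ] [ 0.3  0.2 -0.4] 0.04958914873041689
-16 1
8 rows [-0.0214, -0.0061, -0.013] [0.0, 0.0, 0.0] | end [0.5593 0.2382 0.3742] ikerr 0.0 spd frac 0.19 q [ 50.  26. -22.  38. -92. 118.] el/w [0.171 0.203 0.738] [0.372 0.442 0.395]
24 rows [-0.0146, 0.0007, 0.0045] [0.46, 2.46, 0.79] | end [ 0.5399 -0.0994  0.46  ] ikerr 0.0 spd frac 0.21 q [ 10.   7. -10.   0. -73. 154.] el/w [0.07  0.012 0.796] [0.506 0.09  0.66 ]
8 rows [-0.0203, 0.0035, 0.0101] [0.01, 0.01, -0.01] | end [ 0.522  -0.2633  0.3794] ikerr 0.0 spd frac 0.2 q [ -8.  13. -13.   0. -64. 172.] el/w [ 0.135 -0.018  0.785] [ 0.547 -0.073  0.579]
8 rows [-0.0, 0.0, 0.0094] [0.0, 0.0, -0.0] | end [ 0.522  -0.2633  0.3042] ikerr 0.0 spd frac 0.08 q [ -8.  17. -19.   0. -54. 172.] el/w [ 0.174 -0.023  0.774] [ 0.547 -0.073  0.504]
20 rows [0.0114, 0.0025, 0.0] [0.0, 0.0, -0.0] | end [ 0.6329 -0.0579  0.3042] ikerr 0.0 spd frac 0.1 q [ 12.  21. -12.   0. -57. 152.] el/w [0.214 0.047 0.759] [0.592 0.129 0.504]
-16 -1
8 rows [-0.0214, -0.006
[... 2133 characters left out ...]
13] | end [ 0.5399 -0.1001  0.4601] ikerr 0.0 spd frac 0.18 q [ 10.   7. -10.  -0. -73.  64.] el/w [0.071 0.012 0.796] [0.507 0.089 0.66 ]
8 rows [0.0035, 0.0203, 0.0101] [-0.0, 0.01, -0.0] | end [ 0.5219 -0.2639  0.3792] ikerr 0.0 spd frac 0.19 q [ -8.  13. -13.  -0. -64.  82.] el/w [ 0.136 -0.018  0.785] [ 0.548 -0.074  0.579]
8 rows [-0.0, -0.0, 0.0094] [-0.0, 0.0, -0.0] | end [ 0.5219 -0.2639  0.304 ] ikerr 0.0 spd frac 0.08 q [ -8.  17. -19.  -0. -54.  82.] el/w [ 0.174 -0.023  0.774] [ 0.548 -0.074  0.504]
20 rows [0.0025, -0.0114, 0.0] [-0.0, 0.0, -0.0] | end [ 0.6329 -0.0585  0.304 ] ikerr 0.0 spd frac 0.1 q [ 12.  21. -12.  -0. -57.  62.] el/w [0.214 0.047 0.759] [0.592 0.129 0.504]
```

View pics/placed.png

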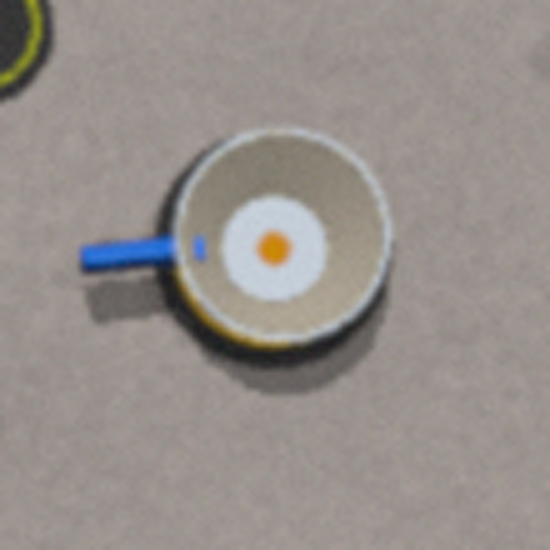

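```bash
python3 - <<'E'
from plan import *
c=lambda u,w,z:ray("top",310+(u+.5)/5-.5,180+(w+.5)/5-.5,z)
print("rim",c(282.5,234.5,.056),"dot",c(274,248,.011))
pm,Rm=np.array([.6157,.1483,.1221]),Ro.from_euler("xyz",[180,60,94.7],degrees=True)
vv=-zax(Rm);vv[2]=0;vv/=np.linalg.norm(vv);print("model",pm+.159*zax(Rm)-.07*vv)
p,R=T();Pp=np.array([.5235,-.264,0]);y=-np.array([np.cos(np.radians(74)),np.sin(np.radians(74)),0]);Rd=tool([0,0,-1],y)
c=go(p+[-.05,0,.2],R,8);c=go([.54,-.1,.159+.28],Rd,22,*c);c=go(Pp+[0,0,.159+.215],Rd,8,*c)
E
```

```text
rim [ 0.63009194 -0.05854524  0.056     ] dot [ 0.6305442  -0.05849227  0.011     ]
model [ 0.63271847 -0.05869963  0.0426    ]
8 rows [-0.0214, -0.0061, -0.013] [0.0, 0.0, 0.0] | end [0.5593 0.2382 0.3742] ikerr 0.0 spd frac 0.19 q [ 50.  26. -22.  38. -92. 118.] el/w [0.171 0.203 0.738] [0.372 0.442 0.395]
22 rows [-0.0116, 0.0133, 0.0064] [2.6, 1.78, 4.51] | end [ 0.5404 -0.0994  0.4388] ikerr 0.0 spd frac 0.2 q [ 10.   7. -12.   0. -70.  64.] el/w [0.077 0.014 0.795] [0.507 0.09  0.639]
8 rows [0.0036, 0.0204, 0.0081] [0.01, -0.0, -0.0] | end [ 0.5231 -0.2642  0.3741] ikerr 0.0 spd frac 0.2 q [ -8.  13. -13.  -0. -63.  82.] el/w [ 0.139 -0.019  0.784] [ 0.549 -0.074  0.574]
```

Call:
carry_out:
  plan:
    - [[-0.0214,-0.0061,-0.013],[0,0,0],110]
    - [[-0.0214,-0.0061,-0.013],[0,0,0],110]
    - [[-0.0214,-0.0061,-0.013],[0,0,0],110]
    - [[-0.0214,-0.0061,-0.013],[0,0,0],110]
    - [[-0.0214,-0.0061,-0.013],[0,0,0],110]
    - [[-0.0214,-0.0061,-0.013],[0,0,0],110]
    - [[-0.0214,-0.0061,-0.013],[0,0,0],110]
    - [[-0.0214,-0.0061,-0.013],[0,0,0],110]

```text
time_s: 18.78
tcp_pos: [0.559, 0.2344, 0.3733]
eef_rot: [-180.0, 60.0, 94.7]
contact_force: [0.8, 0.3, -0.3]
gripper_width: 0.0499
```

Call:
carry_out:
  plan:
    - [[-0.0116,0.0133,0.0064],[2.6,1.78,4.51],110]
    - [[-0.0116,0.0133,0.0064],[2.6,1.78,4.51],110]
    - [[-0.0116,0.0133,0.0064],[2.6,1.78,4.51],110]
    - [[-0.0116,0.0133,0.0064],[2.6,1.78,4.51],110]
    - [[-0.0116,0.0133,0.0064],[2.6,1.78,4.51],110]
    - [[-0.0116,0.0133,0.0064],[2.6,1.78,4.51],110]
    - [[-0.0116,0.0133,0.0064],[2.6,1.78,4.51],110]
    - [[-0.0116,0.0133,0.0064],[2.6,1.78,4.51],110]
    - [[-0.0116,0.0133,0.0064],[2.6,1.78,4.51],110]
    - [[-0.0116,0.0133,0.0064],[2.6,1.78,4.51],110]
    - [[-0.0116,0.0133,0.0064],[2.6,1.78,4.51],110]

```text
time_s: 19.7
tcp_pos: [0.6387, 0.0673, 0.4429]
eef_rot: [161.6, 28.7, 29.9]
contact_force: [0.7, 0.1, 0.0]
gripper_width: 0.0504
```

Call:
carry_out:
  plan:
    - [[-0.0116,0.0133,0.0064],[2.6,1.78,4.51],110]
    - [[-0.0116,0.0133,0.0064],[2.6,1.78,4.51],110]
    - [[-0.0116,0.0133,0.0064],[2.6,1.78,4.51],110]
    - [[-0.0116,0.0133,0.0064],[2.6,1.78,4.51],110]
    - [[-0.0116,0.0133,0.0064],[2.6,1.78,4.51],110]
    - [[-0.0116,0.0133,0.0064],[2.6,1.78,4.51],110]
    - [[-0.0116,0.0133,0.0064],[2.6,1.78,4.51],110]
    - [[-0.0116,0.0133,0.0064],[2.6,1.78,4.51],110]
    - [[-0.0116,0.0133,0.0064],[2.6,1.78,4.51],110]
    - [[-0.0116,0.0133,0.0064],[2.6,1.78,4.51],110]
    - [[-0.0116,0.0133,0.0064],[2.6,1.78,4.51],110]
    - [[0,0,0],[0,0,0],110]

```text
time_s: 20.7
tcp_pos: [0.5364, -0.1043, 0.4375]
eef_rot: [180.0, 0.0, -16.7]
contact_force: [-1.4, 0.3, -0.7]
gripper_width: 0.0496
```

```bash
python3 log.py; python3 - <<'E'
from plan import *
Pp=np.array([.5238,-.264,0]);y=-np.array([np.cos(np.radians(74)),np.sin(np.radians(74)),0]);Rd=tool([0,0,-1],y)
c=go(Pp+[0,0,.159+.215],Rd,8);c=go(Pp+[0,0,.159+.145],Rd,7,*c)
E
```

```text
20.7 [ 9.550e+00  7.260e+00 -1.269e+01  2.000e-02 -7.009e+01  6.379e+01] [ 0.5364 -0.1043  0.4375] [ 1.7997e+02  3.0000e-02 -1.6650e+01] [-1.4  0.3 -0.7] 0.04962740950907332
8 rows [0.0041, 0.0196, 0.0079] [0.0, 0.0, -0.08] | end [ 0.5237 -0.264   0.3744] ikerr 0.0 spd frac 0.19 q [ -8.  14. -13.   0. -63.  82.] el/w [ 0.139 -0.019  0.784] [ 0.549 -0.074  0.574]
7 rows [0.0, -0.0, 0.0101] [0.0, 0.0, -0.0] | end [ 0.5236 -0.2641  0.3037] ikerr 0.0 spd frac 0.08 q [ -8.  17. -18.   0. -54.  82.] el/w [ 0.176 -0.024  0.774] [ 0.549 -0.074  0.504]
```

Call:
carry_out:
  plan:
    - [[0.0041,0.0196,0.0079],[0,0,0],110]
    - [[0.0041,0.0196,0.0079],[0,0,0],110]
    - [[0.0041,0.0196,0.0079],[0,0,0],110]
    - [[0.0041,0.0196,0.0079],[0,0,0],110]
    - [[0.0041,0.0196,0.0079],[0,0,0],110]
    - [[0.0041,0.0196,0.0079],[0,0,0],110]
    - [[0.0041,0.0196,0.0079],[0,0,0],110]
    - [[0.0041,0.0196,0.0079],[0,0,0],110]
    - [[0,0,0],[0,0,0],110]
    - [[0,0,0],[0,0,0],110]

```text
time_s: 21.53
tcp_pos: [0.5267, -0.2631, 0.3741]
eef_rot: [179.8, 0.2, -16.3]
contact_force: [0.4, -0.6, 0.2]
gripper_width: 0.0498
```

```bash
python3 log.py; python3 - <<'E'
from plan import *
crop("side",330,190,470,340,4,"pics/probe0.png")
p,R=T();g0=p+.159*zax(R)
k=lambda P:((proj("side",P)-[330,190]+.5)*4-.5).round(0).tolist()
print("tips",k([g0+.019*zax(R)+R.apply([0,s*.025,0]) for s in(1,-1)]))
print("axis",k([[p[0],p[1],z] for z in(.096,.175)]),"collar cam-top",k([[.5215,-.264,.096],[.5215,-.264,.175]]))
E
```

```text
21.5333 [ -7.46  13.79 -13.1    0.24 -63.35  81.04] [ 0.5267 -0.2631  0.3741] [179.75   0.21 -16.31] [ 0.4 -0.6  0.2] 0.049824212775751664
tips [[296.0, 296.0], [252.0, 240.0]]
axis [[263.0, 451.0], [271.0, 308.0]] collar cam-top [[256.0, 456.0], [264.0, 313.0]]
```

View pics/probe0.png

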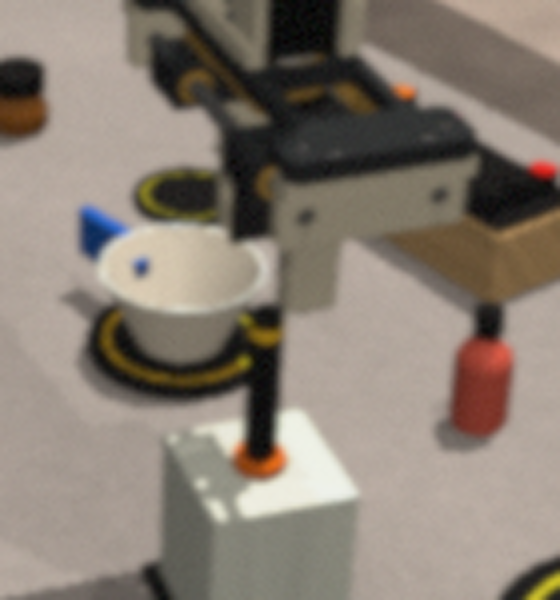

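The probe collar is at crop (260,460) and the butt at (268,315). The finger gap is centred within about 2 mm, so I'll make a small correction and descend to grip.

Call:
carry_out:
  plan:
    - [[-0.0015,0.002,0],[0,0,0],110]
    - [[0,0,0.01],[0,0,0],110]
    - [[0,0,0.01],[0,0,0],110]
    - [[0,0,0.01],[0,0,0],110]
    - [[0,0,0.01],[0,0,0],110]
    - [[0,0,0.01],[0,0,0],110]
    - [[0,0,0.01],[0,0,0],110]
    - [[0,0,0.01],[0,0,0],110]
    - [[0,0,0],[0,0,0],110]
    - [[0,0,0],[0,0,0],110]

```text
time_s: 22.42
tcp_pos: [0.525, -0.264, 0.3044]
eef_rot: [179.8, 0.2, -16.2]
contact_force: [-0.2, 0.8, -0.2]
gripper_width: 0.0498
```

Call:
carry_out:
  plan:
    - [[0,0,0],[0,0,0],180]
    - [[0,0,0],[0,0,0],220]
    - [[0,0,0],[0,0,0],255]
    - [[0,0,0],[0,0,0],255]
    - [[0,0,0],[0,0,0],255]
    - [[0,0,0],[0,0,0],255]
    - [[0,0,0],[0,0,0],255]
    - [[0,0,0],[0,0,0],255]
    - [[0,0,0],[0,0,0],255]
    - [[0,0,0],[0,0,0],255]
    - [[0,0,0],[0,0,0],255]
  grip_force: 40

```text
time_s: 23.33
tcp_pos: [0.5251, -0.264, 0.3055]
eef_rot: [179.8, 0.0, -16.2]
contact_force: [-0.3, 0.9, 4.1]
gripper_width: 0.0151
```

```bash
python3 log.py
```

```text
23.3333 [ -7.57  17.16 -18.3    0.27 -54.62  81.2 ] [ 0.5251 -0.264   0.3055] [ 1.7977e+02  5.0000e-02 -1.6210e+01] [-0.3  0.9  4.1] 0.015084932996265232
```

Call:
carry_out:
  plan:
    - [[0,0,-0.005],[0,0,0],255]
    - [[0,0,-0.01],[0,0,0],255]
    - [[0,0,-0.0125],[0,0,0],255]
    - [[0,0,-0.0125],[0,0,0],255]
    - [[0,0,-0.0125],[0,0,0],255]
    - [[0,0,-0.0125],[0,0,0],255]
    - [[0,0,-0.0125],[0,0,0],255]
    - [[0,0,-0.0125],[0,0,0],255]
    - [[0,0,-0.0125],[0,0,0],255]
    - [[0,0,-0.01],[0,0,0],255]
    - [[0,0,0],[0,0,0],255]

```text
time_s: 24.25
tcp_pos: [0.5256, -0.2638, 0.4206]
eef_rot: [179.8, -0.2, -16.2]
contact_force: [0.7, -0.3, -1.0]
gripper_width: 0.0154
```

```bash
python3 log.py; python3 - <<'E'
from plan import *
p,R=T();Rd=tool([0,0,-1],R.as_matrix()[:,1])
go([.6327,-.0587,p[2]],Rd,16)
E
```

```text
24.25 [ -7.53  11.78  -9.47   0.27 -68.62  81.22] [ 0.5256 -0.2638  0.4206] [ 1.7977e+02 -1.6000e-01 -1.6210e+01] [ 0.7 -0.3 -1. ] 0.015417085021879095
16 rows [0.0028, -0.0142, -0.0] [0.01, -0.01, 0.0] | end [ 0.6321 -0.0581  0.42  ] ikerr 0.0 spd frac 0.12 q [ 12.  16.  -3.   0. -70.  61.] el/w [0.165 0.036 0.776] [0.591 0.129 0.62 ]
```

Call:
carry_out:
  plan:
    - [[0.0028,-0.0142,0],[0,0,0],255]
    - [[0.0028,-0.0142,0],[0,0,0],255]
    - [[0.0028,-0.0142,0],[0,0,0],255]
    - [[0.0028,-0.0142,0],[0,0,0],255]
    - [[0.0028,-0.0142,0],[0,0,0],255]
    - [[0.0028,-0.0142,0],[0,0,0],255]
    - [[0.0028,-0.0142,0],[0,0,0],255]
    - [[0.0028,-0.0142,0],[0,0,0],255]
    - [[0.0028,-0.0142,0],[0,0,0],255]
    - [[0.0028,-0.0142,0],[0,0,0],255]
    - [[0.0028,-0.0142,0],[0,0,0],255]
    - [[0.0028,-0.0142,0],[0,0,0],255]

```text
time_s: 25.25
tcp_pos: [0.6058, -0.1081, 0.417]
eef_rot: [179.8, 0.1, -16.2]
contact_force: [0.6, -0.4, -0.8]
gripper_width: 0.0154
```

Call:
carry_out:
  plan:
    - [[0.0028,-0.0142,0],[0,0,0],255]
    - [[0.0028,-0.0142,0],[0,0,0],255]
    - [[0.0028,-0.0142,0],[0,0,0],255]
    - [[0.0028,-0.0142,0],[0,0,0],255]
    - [[0,0,0],[0,0,0],255]
    - [[0,0,0.015],[0,0,0],255]
    - [[0,0,0.015],[0,0,0],255]
    - [[0,0,0.01],[0,0,0],255]
    - [[0,0,0],[0,0,0],255]
    - [[0,0,0],[0,0,0],255]

```text
time_s: 26.08
tcp_pos: [0.6317, -0.0582, 0.3765]
eef_rot: [179.7, 0.1, -16.2]
contact_force: [-0.4, 1.1, -1.3]
gripper_width: 0.0153
```

```bash
python3 log.py; python3 - <<'E'
from plan import *
crop("side",310,170,430,320,5,"pics/over.png")
p,R=T();o=p+.300*zax(R)
k=lambda P:((proj("side",P)-[310,170]+.5)*5-.5).round(0).tolist()
print("tip",o.round(4),k([o,o-.018*zax(R),o-.088*zax(R)]))
print("rim centre",k([[.6327,-.0587,.056]]), "with cam top pos",k([[.6303,-.0585,.056]]))
print("rim ends",k([[.6327+.048*np.cos(a),-.0587+.048*np.sin(a),.056] for a in np.linspace(0,6.28,9)[:8]]))
E
```

```text
26.0833 [ 12.4   17.88  -7.06   0.2  -65.29  61.3 ] [ 0.6317 -0.0582  0.3765] [ 1.7973e+02  1.3000e-01 -1.6220e+01] [-0.4  1.1 -1.3] 0.015310147846751916
tip [ 0.6314 -0.0593  0.0773] [[326.0, 395.0], [327.0, 360.0], [331.0, 221.0]]
rim centre [[326.0, 433.0]] with cam top pos [[322.0, 434.0]]
rim ends [[409.0, 403.0], [341.0, 381.0], [265.0, 389.0], [223.0, 423.0], [240.0, 464.0], [310.0, 489.0], [391.0, 480.0], [431.0, 444.0]]
```

View pics/over.png

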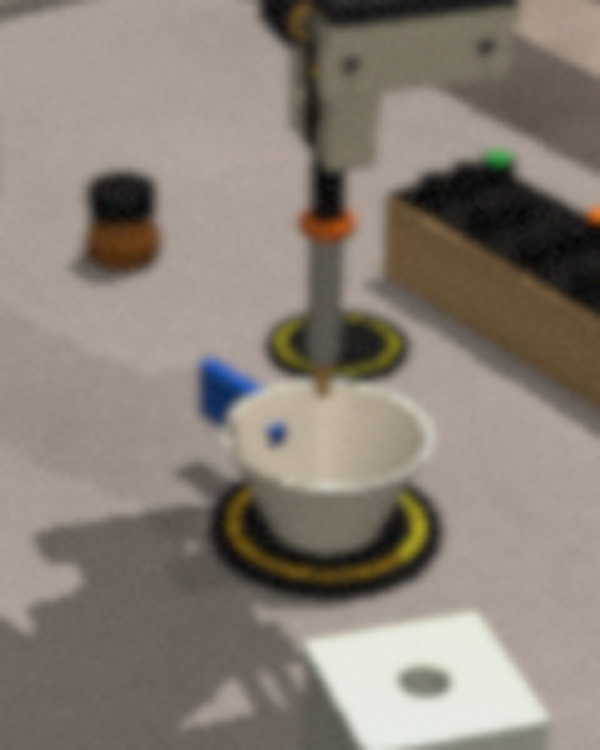

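Call:
carry_out:
  plan:
    - [[0.0027,-0.0008,0],[0,0,0],255]
    - [[0,0,0.01],[0,0,0],255]
    - [[0,0,0.01],[0,0,0],255]
    - [[0,0,0.01],[0,0,0],255]
    - [[0,0,0.01],[0,0,0],255]
    - [[0,0,0.01],[0,0,0],255]
    - [[0,0,0.008],[0,0,0],255]
    - [[0,0,0.003],[0,0,0],255]
    - [[0,0,0],[0,0,0],255]
    - [[0,0,0],[0,0,0],255]
    - [[0,0,0],[0,0,0],255]

```text
time_s: 27.05
tcp_pos: [0.6346, -0.0583, 0.3163]
eef_rot: [179.8, 0.0, -16.2]
contact_force: [0.7, 0.2, -0.6]
gripper_width: 0.0153
```

```bash
python3 log.py; cat > avg.py <<'E'
from plan import *
a=[]
for i in range(12):
    r.capture("side");s_=r.get_state();a.append(np.r_[s_["tcp_pos"],s_["contact_force"]])
a=np.array(a);print("mean",a.mean(0).round(4),"std",a.std(0).round(4))
E
python3 avg.py
```

```text
27.05 [ 12.33  20.86 -11.09   0.21 -58.17  61.35] [ 0.6346 -0.0583  0.3163] [ 1.7979e+02  1.0000e-02 -1.6210e+01] [ 0.7  0.2 -0.6] 0.015258343202704677
mean [ 0.6344 -0.0583  0.3161 -0.1298 -0.1851 -0.7292] std [1.000e-04 0.000e+00 2.000e-04 3.936e-01 7.190e-01 2.945e-01]
```

Call:
carry_out:
  plan:
    - [[0,0,0.003],[0,0,0],255]
    - [[0,0,0.003],[0,0,0],255]
    - [[0,0,0.003],[0,0,0],255]
    - [[0,0,0.003],[0,0,0],255]
    - [[0,0,0],[0,0,0],255]
    - [[0,0,0],[0,0,0],255]
    - [[0,0,0],[0,0,0],255]

```text
time_s: 28.23
tcp_pos: [0.6345, -0.0583, 0.304]
eef_rot: [179.8, 0.0, -16.2]
contact_force: [0.3, 0.2, 2.2]
gripper_width: 0.0151
```

```bash
python3 avg.py; python3 - <<'E'
from plan import *
s=r.capture("side")[200:320,310:440,::-1];t=r.capture("top")[180:300,300:430,::-1]
cv2.imwrite("pics/fin.png",cv2.resize(np.hstack([s,t]),None,fx=3.07,fy=3.07,interpolation=cv2.INTER_CUBIC))
E
```

```text
mean [ 0.6344 -0.0583  0.3039  0.5261  0.2666  1.389 ] std [0.000e+00 0.000e+00 1.000e-04 3.262e-01 4.230e-01 2.969e-01]
```

View pics/fin.png

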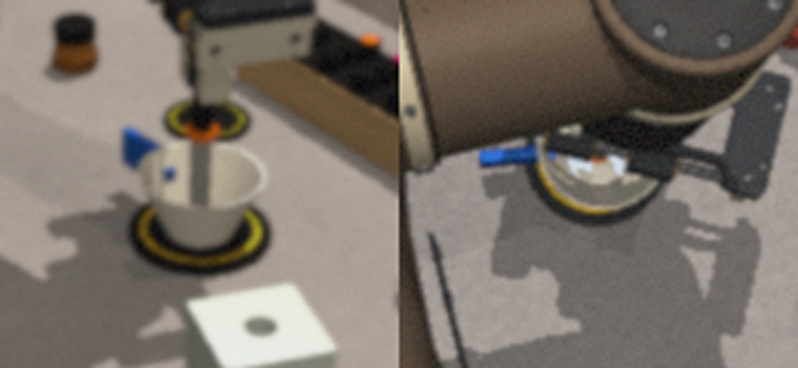

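```bash
python3 -c "
from plant import r
print(r.get_state()['contact_force'],r.close_job())"
```

```text
the job is handed in; nothing more can be done
[1.15627679 0.11622234 1.73999988] None
```

The job is done and handed in at about 29 s of the 72 s. I gripped the cup by its handle and tipped the three caps into the tray. I then stood the empty cup on the middle-sized pad and let go. The arm still holds the probe upright in the cup with the tip pressed on the dot.

My last checks:
- **Caps:** all three were seen lying in the tray.
- **Cup:** its centre was within about 1 mm of the pad centre in the top camera, just after I let go of it.
- **Probe push:** the upward force rose by 2.1 N, which means the tip is about 7 mm in (half). The height I descended to agrees with this.
- **Tip on the dot:** the gripper hides the tip, so I could not see it touching. My position estimates disagreed by 2–4 mm: the arm's own reading against both cameras, and my two readings of one side picture. I took a compromise. The final side view shows the probe centred in the cup to within about 1 pixel (roughly 2 mm), against a dot 16 mm across.
- **Other objects:** no move went near the bottles, jar or spatula. I did not check each of them again at the end.

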